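# Present a reference slide to the code reader

## Robot

A 6-joint arm with a two-finger parallel gripper is mounted at the origin on the work surface. World frame = base frame: x ahead of the robot, y to its left, z up, the work surface at z = 0. Lengths are in mm, angles in rad, forces in N, time in s.
With the tool pointing down it reaches from about 250 to 800 mm from the base axis. Payload 3.9 kg.
Tool frame: the origin (TCP) lies on the centre line of the jaws, within the pads' length; the fingertips stand 19 mm ahead of it and the grasp point (between the pads) is the TCP (env.finger_overhang is the distance from the TCP to the fingertips, in mm); z points along the fingers, y is the line along which they close (so a half turn about z gives the same grasp; the last joint's range is limited). The gripper opens to 85 mm and grips with 20 to 120 N. Pads are 22 mm wide; open, the fingers measure 114 mm over their backs; the gripper's body (76 mm by 85 mm) begins 54 mm behind the grasp point. The pads swing forward as they close: fully open they stand 13 mm farther back than shut.
Start: joints at [-1.344, 0.26, -0.138, 1.173, 0, 1.571], TCP at [118.048, -511.547, 250.304] pointing down, gripper open.
Joint ranges: [-2.78, 2.78], [-0.83, 1.72], [-1.28, 1.37], [-1.9, 2.12], [-1.57, 1.48], [-3.14, 3.14]. Speed limits (rad/s): [2.57, 2.57, 3.14, 3.14, 3.14, 3.14].

## Interface

Orientations are given as a rotation vector (axis times angle).
In Python, from rig import env gives the robot as it stands.
- The arm moves only by the tool move_arm, never from a script. Its arguments are lists of equal length, an entry for each row: "hand": the opening, from 0 (shut) to 1 (fully open); "delta_pos": the shift along the world's x, y, z in m, a list of three; "dr": the turn, a rotation vector about the world's x, y, z in degrees, a list of three. A call has 1 to 8 rows; each row shifts and turns the commanded pose from where the row before left it; what a row does not reach is not made up. A row lasts 1/12 s, in which the tool goes at most 41.7 mm and 7.16 degrees, less where a joint would pass 70% of its speed; a pose out of reach is approached as far as the arm can. A call is refused whole if a number of a shift passes 0.0417 or a number of a turn 7.16, either way. A call with a gripper value outside its range is refused whole. The fingers move at their own pace and stop on an object; "force" is the grip in N (left out, the last holds). Time passes only in rows, so rows that do not move let the fingers close. It gives the time, the measured TCP pose, the force, the opening and the grip force at its end, in the units of the state.
- env.get_obs(): the state, without advancing time (a new reading comes with each control period).
- env.read_camera(name): name is "scene" or "top" or "wrist"; returns the picture (420x560x3 uint8, blue, green, red); there is no depth.
- env.camera_model(name): a dict with "K" (3x3 intrinsics, pixels), "xyz" and "attitude" of the camera in the world; the wrist camera has in their place "mount" (4x4, takes a point from camera to tool coordinates, whose origin is the TCP and whose axes are the flange's). Camera axes: x right, y down, z forward; pixel columns grow to the right and rows downward; lengths in mm; the calibration is good to about 2 mm. A picture is of the moment at which its call begins: read the wrist's pose just before it. camera_model takes no time and is no camera call.
- env.hand_in(): hands the job in; it is judged then, once.
The state is a dict: "time_s": time; "joint_pos": joint angles; "qvel": joint speeds; "tau": joint torques, N m; "tool_pos": TCP position; "tool_rot": TCP orientation; "ft_force": force on the tool from outside, world axes, zero at the start; "torque": the same for the moment, N m; "gripper_width": finger opening in mm; "gripper_force": force on a finger pad.
Only numpy, scipy, OpenCV 4.12 (cv2) and the standard library are available. Lean on these libraries where they do the work, as an engineer would, in place of code of your own. Each camera call takes 0.05 s, during which the arm holds its last target. There are 200 camera calls.

## Task

Pull open the top drawer of the small steel cabinet: two like glass slides lie flat in it, each with a frosted, labelled end marked by a notched corner, one lying label up and the other turned face down. Pick up the one that lies label up by the edges of its clear end, keeping the fingers off the frosted end, and leave the face-down one in the drawer. Carry it to the code reader and finish still holding it there, level and label up, with the frosted end pointing straight towards the reader's post and the label at the reading spot; do not touch the reader or push the other things on the bench about.

Things in the scene. Friction and masses are not known exactly. Their poses are not given: they have to be found in the camera images.
- drawer (a joint): top drawer of the grey steel cabinet (300 deep x 400 wide x 145 high): metres pulled out along the handle's -x, 0 shut, 0.22 fully out; starts up to 20 mm ajar; about 2 N of friction. Pull it at least 160 mm to reach all of the slides freely
- drawer_handle (a point): middle of the top drawer's steel bar handle: a round bar 11 thick and 120 long, level across the front, its centre 35 in front of the panel and 30 below the cabinet's top; moves with the drawer. Axes: x points into the cabinet (the drawer opens along -x), y along the bar, z up
- drawer_in (a point): middle of the top face of the top drawer's black floor mat, where the slides lie: 0.084 above the bench and moves with the drawer. Side walls 0.120 above the bench, front panel (12 thick) 0.140, cabinet top 0.145 (a fixed vial rack on its rear half reaches 0.21). Axes as the handle's; inside 385 wide, and clear from 72 in front of this point to 115 behind it (steel partition, 0.113 high)
- slide_center (a point): centre (half-way up) of the glass slide lying label up: 110 long (x) x 40 wide (y) x 7 thick, 50 to 105 g. z is up, out of the label face. The last 35 mm at the +x end is frosted and opaque, the rest clear; a 9 x 9 notch is cut from the +x +y corner: seen from above with the frosted end to the right, at the upper right. May lie turned any way, on the drawer's left or right
- slide_label (a point): centre of the label area on the upper face of that slide's frosted end: 34 from the slide's centre towards +x, on the top face (same axes)
- slide_notch (a point): middle of the notch of that slide, 50.5 along x and 15.5 along y from its centre (same axes)
- slide: the same slide; origin at the centre of its underside, same axes
- used_slide_center (a point): centre of the other slide, the same size and make but lying face down, so that seen from above with the frosted end (+x) to the right its notch is at the near (lower) right corner; stays in the drawer. Steel forceps 135 long lie across the drawer behind the slides
- reader: code reader on a stand: black base plate 230 x 120 x 10, a bent post and a grey head (76 wide, up to 0.28 above the bench) whose dark window, 0.215 above the bench, looks down at 45 degrees. Origin on the bench under the post; the window looks to -x (about towards the robot), y to the side, z up. The base plate reaches from 30 behind the post to 200 in front
- read_spot (a point): the reading spot, in mid-air: 140 in front of the reader's post (-x of the reader) and 140 above the bench, 106 straight out from the window; a white cross on the base plate lies right below it. Axes as the reader's
- lead_pot: lidded lead pot, 54 across, 86 high, beside the reader; origin under its centre
- vial: small capped glass vial, 22 across, 56 high, on the reader's other side; origin under its centre
- tape_roll: roll of tape lying flat, 84 across, 24 high, on the bench nearer the robot; origin under its centre
- swab_box: cardboard box of swabs, 62 x 110, 36 high, on the bench in front of the reader; origin under its centre

How it is judged (in metres and radians):
On the way, in this order (a step that is already met when the one before it is completed fails the run):
1. the top drawer is pulled open, at least 120 mm (value of joint drawer above 0.12 m), for 0.1 s.
2. the label-up slide is lifted out of the drawer in the fingers, held by its clear part (height (world z) of slide_center above 0.125 m and contact force between the fingers and slide above 0.5 N and x of the grasp point in the frame of slide_center below 0.008 m), for 0.2 s.
At the end, for the whole second after the job is handed in: Slide at rest in the fingers, gripped on its clear part (at most 8 mm past its middle), clear of the reader; label within 30 mm of the reading spot, label up and level within 11 deg, frosted end towards the post within 15 deg; the face-down slide still lies in the drawer (distance between slide_label and read_spot below 0.03 m and angle between the x axis of slide_center and the x axis of read_spot, either way round below 0.26 rad and x of slide_center in the frame of read_spot below 0 m and angle between slide_center's own z axis and vertical below 0.2 rad and contact force between the fingers and slide above 0.5 N and x of the grasp point in the frame of slide_center below 0.008 m and contact force between slide and reader below 0.3 N and linear speed of slide below 0.03 m/s and height (world z) of used_slide_center below 0.11 m); the arm keeps its last pose, push and grip.
It fails at once if the face-down slide is lifted out of the drawer (height (world z) of used_slide_center above 0.12 m).
It fails at once if the reader is touched harder than 3 N (contact force between reader and anything else above 3 N).
It fails at once if a thing on the bench (lead pot, vial, tape roll, swab box) is pushed more than 30 mm (distance of any of lead_pot, vial, tape_roll, swab_box from where it was at the start of the episode above 0.03 m).
It also fails if it takes over 56 s, if anything falls off the work surface, if the arm or the gripper's body presses on something with over 40 N, if the wrist force passes 120 N, or if a joint passes its speed limit or range.

## Working session

There is one attempt and no reset: what is moved stays moved. The work goes in short steps, Python scripts to look and compute and a tool call to move; the robot and the scene stay as the last step left them, time stands still between calls to the robot, and variables do not carry over. Pictures are saved under pics/ and viewed, at most 10 in all, crops included, and the job is handed in when it is done.

Besides the shell and the picture viewer there is one more tool, called after "Emit:" as name(argument=value, ...), one argument or row to a line, values as JSON. move_arm: Moves the arm, as the interface text tells. Its arguments: {"type":"object","properties":{"hand":{"type":"array"},"delta_pos":{"type":"array"},"dr":{"type":"array"},"force":{"type":"number"}},"required":["hand","delta_pos","dr"]}

```bash
mkdir -p pics; cat > h.py <<'E'
import numpy as np, cv2
from rig import env
from scipy.spatial.transform import Rotation as R
def cam(name):
    m=env.camera_model(name); K=np.array(m["K"])
    if "mount" in m:
        o=env.get_obs(); T=np.eye(4); T[:3,:3]=R.from_rotvec(o["tool_rot"]).as_matrix(); T[:3,3]=o["tool_pos"]
        T=T@np.array(m["mount"]); return K,T[:3,:3],T[:3,3]
    a=np.array(m["attitude"],float)
    return K,(a if a.shape==(3,3) else R.from_rotvec(a).as_matrix()),np.array(m["xyz"],float)
def ray(c,uv):
    K,Rm,t=c; d=Rm@np.linalg.solve(K,[uv[0],uv[1],1.]); return t,d/np.linalg.norm(d)
def onz(c,uv,z):
    t,d=ray(c,uv); return t+d*(z-t[2])/d[2]
def proj(c,p):
    K,Rm,t=c; q=K@(Rm.T@(np.array(p,float)-t)); return q[:2]/q[2]
def tri(c1,u1,c2,u2):
    (a,d),(b,e)=ray(c1,u1),ray(c2,u2)
    s=np.linalg.lstsq(np.c_[d,-e],b-a,rcond=None)[0]; p,q=a+d*s[0],b+e*s[1]
    return (p+q)/2,np.linalg.norm(p-q)
E
python3 - <<'E'
from h import *
for n in("scene","top","wrist"):
    print(n,env.camera_model(n))
print(env.get_obs())
for n in("scene","top"):
    cv2.imwrite(f"pics/{n}0.png",env.read_camera(n))
E
```

```text
scene {'K': array([[391.52886748,   0.        , 278.83470849],
       [  0.        , 391.52886748, 218.7134738 ],
       [  0.        ,   0.        ,   1.        ]]), 'xyz': array([1042.95884509, -157.06499656,  766.06844505]), 'attitude': array([-2.12998073, -1.4545596 ,  0.45062087])}
top {'K': array([[464.96161042,   0.        , 275.61740211],
       [  0.        , 464.96161042, 211.33428399],
       [  0.        ,   0.        ,   1.        ]]), 'xyz': array([ 505.37152593,    7.88452293, 1201.72099869]), 'attitude': array([-2.14187364,  2.19479604, -0.05902575])}
wrist {'K': array([[345.72206381,   0.        , 277.06286996],
       [  0.        , 345.72206381, 207.32357518],
       [  0.        ,   0.        ,   1.        ]]), 'mount': array([[-1.02005647e-03, -9.64981670e-01, -2.62315337e-01,
         6.76732823e+01],
       [ 9.99999416e-01, -8.90947198e-04, -6.11127650e-04,
         6.03347749e-02],
       [ 3.56017866e-04, -2.62315808e-01,  9.64982016e-01,
        -1.23800753e+02],
       [ 0.00000000e+00,  0.00000000e+00,  0.00000000e+00,
         1.00000000e+00]])}
{'time_s': 0.0, 'joint_pos': array([-1.34395746e+00,  2.60675594e-01, -1.39412472e-01,  1.17266831e+00,
        1.64182413e-05,  1.57080005e+00]), 'qvel': array([-0.00012657,  0.00075688, -0.00011764,  0.00095417, -0.00041094,
       -0.00033243]), 'tau': array([ 4.14608739e-04, -4.05675387e+01,  2.53924638e+01,  1.87389180e-02,
       -5.88630405e-05, -4.91320563e-06]), 'tool_pos': array([ 117.92980393, -510.91381608,  249.45284485]), 'tool_rot': array([-3.11947149e+00, -3.55327758e-01,  3.22634117e-04]), 'ft_force': array([-0.28323761, -0.66929471,  0.95960049]), 'torque': array([-0.02676528,  0.00967115, -0.01699428]), 'gripper_force': 0.0, 'gripper_width': 85.1861772248068}
```

View pics/scene0.png

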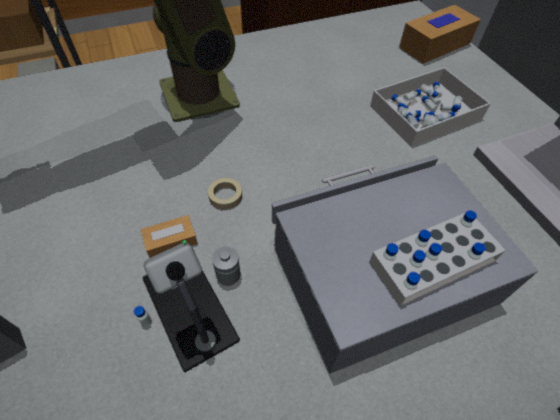

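View pics/top0.png

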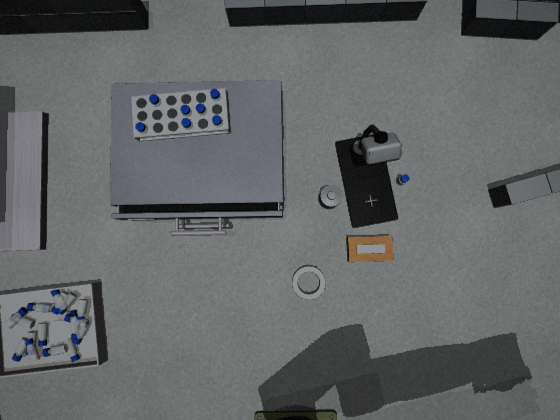

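The top view shows the cabinet with its front edge at about row 213 and its handle at about (200,232). The reader's base is at (367,180) with the white cross at (371,201), and the swab box is at (370,248), the tape at (309,282), the lead pot at (330,196) and the vial at (403,179). In the scene view the handle runs from (325,183) to (374,170).

```bash
python3 - <<'E'
from h import *
t=cv2.imread("pics/top0.png"); s=cv2.imread("pics/scene0.png")
a=cv2.resize(t[190:250,100:300],None,fx=4,fy=4,interpolation=cv2.INTER_CUBIC)
b=cv2.resize(s[150:210,260:460],None,fx=4,fy=4,interpolation=cv2.INTER_CUBIC)
cv2.imwrite("pics/hc.png",np.vstack([a,b]))
ct,cs=cam("top"),cam("scene")
for uv in[(172,233.5),(226,233),(112,215),(283,213)]: print(uv,onz(ct,uv,115),onz(ct,uv,140))
for a,b in[((172,233.5),(374,170)),((226,233),(325,183)),((112,217),(436,161)),((283,215),(273,206))]: print(tri(ct,a,cs,b))
for uv in[(371,201),(336,142),(357,226),(397,218)]: print(uv,onz(ct,uv,10))
E
```

```text
(172, 233.5) [546.52438755 279.18913435 115.        ] [545.57766659 272.9477759  140.        ]
(226, 233) [544.61476228 151.89036684 115.        ] [543.71197222 148.5775146  140.        ]
(112, 215) [593.72910381 421.74390478 115.        ] [591.69643908 412.22307601 140.        ]
(283, 213) [588.21549438  17.2155358  115.        ] [586.30967015  17.00087599 140.        ]
(array([548.36666108, 285.6022055 ,  98.9589717 ]), np.float64(5.265058920602293))
(array([546.89187086, 157.59977307, 103.87743132]), np.float64(9.180101265254464))
(array([589.54942278, 421.73105624, 118.69545676]), np.float64(3.1057587504424293))
(array([583.6187026 ,  20.16174456, 127.85738178]), np.float64(6.22879837313031))
(371, 201) [ 621.33384967 -208.07310923   10.        ]
(336, 142) [ 777.37966811 -123.85616293   10.        ]
(357, 226) [ 558.14291957 -169.97382514   10.        ]
(397, 218) [ 576.05423883 -272.33278856   10.        ]
```

View pics/hc.png

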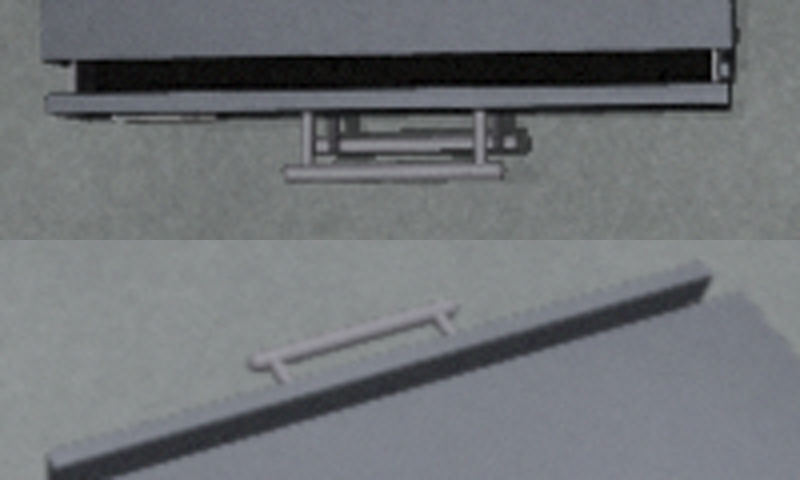

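The bar handle's middle is near (546,216) at about z 110, and the cabinet is turned by only about -0.8°. I'll go above it with the jaws closing along x.

Emit:
move_arm(
  hand=[0.32,0.32,0.32,0.32,0.32,0.32,0.32,0.32],
  delta_pos=[
    [0.0178,0.0303,0],
    [0.0178,0.0303,0],
    [0.0178,0.0303,0],
    [0.0178,0.0303,0],
    [0.0178,0.0303,0],
    [0.0178,0.0303,0],
    [0.0178,0.0303,0],
    [0.0178,0.0303,0],
  ],
  dr=[
    [0,0,6.35],
    [0,0,6.35],
    [0,0,6.35],
    [0,0,6.35],
    [0,0,6.35],
    [0,0,6.35],
    [0,0,6.35],
    [0,0,6.35],
  ],
)

```text
time_s: 0.77
tool_pos: [260.6, -267.4, 250.1]
tool_rot: [-2.663, -1.666, -0.0]
ft_force: [0.9, 0.6, 0.9]
gripper_width: 27.0
gripper_force: 0.0
```

Emit:
move_arm(
  hand=[0.32,0.32,0.32,0.32,0.32,0.32,0.32,0.32],
  delta_pos=[
    [0.0178,0.0303,0],
    [0.0178,0.0303,0],
    [0.0178,0.0303,0],
    [0.0178,0.0303,0],
    [0.0178,0.0303,0],
    [0.0178,0.0303,0],
    [0.0178,0.0303,0],
    [0.0178,0.0303,0],
  ],
  dr=[
    [0,0,6.35],
    [0,0,6.35],
    [0,0,6.35],
    [0,0,6.35],
    [0,0,0],
    [0,0,0],
    [0,0,0],
    [0,0,0],
  ],
)

```text
time_s: 1.43
tool_pos: [403.0, -25.0, 250.1]
tool_rot: [-2.237, -2.206, 0.001]
ft_force: [1.3, -0.9, 0.9]
gripper_width: 27.0
gripper_force: 0.0
```

Emit:
move_arm(
  hand=[0.32,0.32,0.32,0.32,0.32,0.32,0.32,0.32],
  delta_pos=[
    [0.0178,0.0303,0],
    [0.0178,0.0303,0],
    [0.0178,0.0303,0],
    [0.0178,0.0303,0],
    [0.0178,0.0303,0],
    [0.0178,0.0303,0],
    [0.0178,0.0303,0],
    [0.0,0.0,0],
  ],
  dr=[
    [0,0,0],
    [0,0,0],
    [0,0,0],
    [0,0,0],
    [0,0,0],
    [0,0,0],
    [0,0,0],
    [0,0,0],
  ],
)

```text
time_s: 2.1
tool_pos: [530.5, 190.5, 249.1]
tool_rot: [-2.232, -2.21, -0.005]
ft_force: [1.1, 0.9, 0.3]
gripper_width: 27.1
gripper_force: 0.0
```

```bash
python3 - <<'E'
from h import *
c=cam("wrist"); im=env.read_camera("wrist"); np.savez("w1.npz",K=c[0],R=c[1],t=c[2])
for p in [(545,152,115),(546,216,115),(546.5,279,115)]: 
    q=proj(c,p); print(q); cv2.circle(im,tuple(int(v) for v in q),3,(0,0,255),1)
cv2.imwrite("pics/w1.png",im)
E
```

```text
[293.79551185 249.98155133]
[295.29571731 170.43075311]
[296.28425611  81.5441905 ]
```

View pics/w1.png

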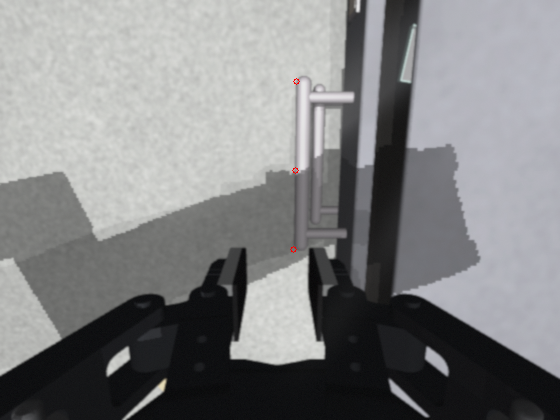

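The wrist view shows the bar running from (304,78) to (301,248), 7 px right of the prediction. A light sliver of slide is visible in the drawer near (410,55).

```bash
python3 - <<'E'
from h import *
w=np.load("w1.npz"); w=(w["K"],w["R"],w["t"]); ct,cs=cam("top"),cam("scene")
for t,v,s in[((171.3,233.3),(304,77),(374.2,167.8)),((226,233),(301,249),(323,180.2))]:
    print(tri(ct,t,w,v),tri(cs,s,w,v),onz(w,v,115))
for v in [(362,20),(349,248),(380,20),(368,248)]: print(onz(w,v,140))
E
```

```text
(array([549.40908353, 281.2448355 , 115.97831687]), np.float64(4.971441626327473)) (array([552.54879484, 282.84161022, 111.90357778]), np.float64(1.418203190810279)) [551.90459557 281.95275085 115.        ]
(array([547.73336702, 152.23953687, 114.03599872]), np.float64(6.177176961277877)) (array([550.48036531, 154.28381331, 118.75847008]), np.float64(0.012643812271871242)) [550.75318719 152.77522019 115.        ]
[585.0519355  311.81446752 140.        ]
[583.57097426 163.22606849 140.        ]
[596.02891345 311.70274489 140.        ]
[597.27483362 163.07284358 140.        ]
```

Emit:
move_arm(
  hand=[0.32,0.32,0.32,0.32],
  delta_pos=[
    [0.011,0.015,-0.02],
    [0.011,0.014,-0.03],
    [0,0,0],
    [0,0,0],
  ],
  dr=[
    [0,0,0],
    [0,0,0],
    [0,0,0],
    [0,0,0],
  ],
)

```text
time_s: 2.48
tool_pos: [547.5, 213.1, 198.3]
tool_rot: [-2.236, -2.204, 0.009]
ft_force: [0.5, -0.9, -0.1]
gripper_width: 26.9
gripper_force: 0.0
```

Emit:
move_arm(
  hand=[0.32,0.32,0.32,0.32,0.32,0,0,0],
  delta_pos=[
    [0.003,0.004,-0.021],
    [0,0,-0.021],
    [0,0,-0.021],
    [0,0,-0.021],
    [0,0,0],
    [0,0,0],
    [0,0,0],
    [0,0,0],
  ],
  dr=[
    [0,0,0],
    [0,0,0],
    [0,0,0],
    [0,0,0],
    [0,0,0],
    [0,0,0],
    [0,0,0],
    [0,0,0],
  ],
  force=40,
)

```text
time_s: 3.15
tool_pos: [552.5, 217.3, 118.3]
tool_rot: [2.237, 2.204, 0.001]
ft_force: [-1.5, -1.9, 6.6]
gripper_width: 9.5
gripper_force: 39.1
```

Emit:
move_arm(
  hand=[0,0,0,0,0,0,0,0],
  delta_pos=[
    [-0.006,0,0],
    [-0.012,0,0],
    [-0.012,0,0],
    [-0.012,0.001,0],
    [-0.012,0,0],
    [-0.012,0,0],
    [-0.012,0,0],
    [-0.012,0,0],
  ],
  dr=[
    [0,0,0],
    [0,0,0],
    [0,0,0],
    [0,0,0],
    [0,0,0],
    [0,0,0],
    [0,0,0],
    [0,0,0],
  ],
)

```text
time_s: 3.82
tool_pos: [463.4, 218.1, 118.3]
tool_rot: [2.235, 2.201, 0.004]
ft_force: [1.4, -4.9, 9.2]
gripper_width: 9.7
gripper_force: 40.2
```

Emit:
move_arm(
  hand=[0,0,0,0,0,0,0,0],
  delta_pos=[
    [-0.014,0.001,0],
    [-0.014,0,0],
    [-0.014,0,0],
    [-0.014,0,0],
    [-0.014,0,0],
    [-0.014,0,0],
    [-0.014,0,0],
    [0,0,0],
  ],
  dr=[
    [0,0,0],
    [0,0,0],
    [0,0,0],
    [0,0,0],
    [0,0,0],
    [0,0,0],
    [0,0,0],
    [0,0,0],
  ],
)

```text
time_s: 4.48
tool_pos: [362.1, 219.0, 118.3]
tool_rot: [2.236, 2.206, -0.001]
ft_force: [-2.7, -4.1, 14.9]
gripper_width: 9.2
gripper_force: 40.8
```

Emit:
move_arm(
  hand=[0.3,0.3,0.3,0.3,0.3,0.3,0.3,0.3],
  delta_pos=[
    [0,0,0],
    [0,0,0],
    [0,0,0],
    [0,0,0.03],
    [0,0,0.035],
    [0,0,0.035],
    [0,0,0.035],
    [0.02,0.005,0.035],
  ],
  dr=[
    [0,0,0],
    [0,0,0],
    [0,0,0],
    [0,0,0],
    [0,0,0],
    [0,0,0],
    [0,0,0],
    [0,0,0],
  ],
)

```text
time_s: 5.15
tool_pos: [381.0, 223.9, 287.6]
tool_rot: [-2.235, -2.205, 0.006]
ft_force: [-0.3, -0.0, -1.0]
gripper_width: 25.7
gripper_force: 0.0
```

Emit:
move_arm(
  hand=[0.6,0.6,0.6,0.6,0.6,0.6,0.6,0.6],
  delta_pos=[
    [0.025,0.005,0.01],
    [0.025,0.005,0.01],
    [0.025,0.005,0.01],
    [0.025,0.005,0.01],
    [0,0,0],
    [0,0,0],
    [0,0,0],
    [0,0,0],
  ],
  dr=[
    [0,0,0],
    [0,0,0],
    [0,0,0],
    [0,0,0],
    [0,0,0],
    [0,0,0],
    [0,0,0],
    [0,0,0],
  ],
)

```text
time_s: 5.82
tool_pos: [483.2, 244.9, 325.6]
tool_rot: [-2.236, -2.205, 0.003]
ft_force: [-0.6, -0.0, 0.3]
gripper_width: 50.9
gripper_force: 0.0
```

```bash
python3 - <<'E'
from h import *
print(env.get_obs()["tool_pos"],env.get_obs()["qvel"].round(3))
c=cam("wrist"); im=env.read_camera("wrist"); np.savez("w2.npz",K=c[0],R=c[1],t=c[2])
cv2.imwrite("pics/w2.png",im); t=env.read_camera("top"); cv2.imwrite("pics/top2.png",t)
a=cv2.resize(t[190:330,90:310],None,fx=1.8,fy=1.8,interpolation=cv2.INTER_CUBIC)
cv2.imwrite("pics/both2.png",np.hstack([cv2.resize(im,(400,300)),np.vstack([a,np.zeros((300-a.shape[0],a.shape[1],3),np.uint8)])]))
E
```

```text
[483.2284628  244.92828014 325.61132566] [ 0.004 -0.011 -0.005  0.001 -0.002 -0.   ]
```

View pics/both2.png

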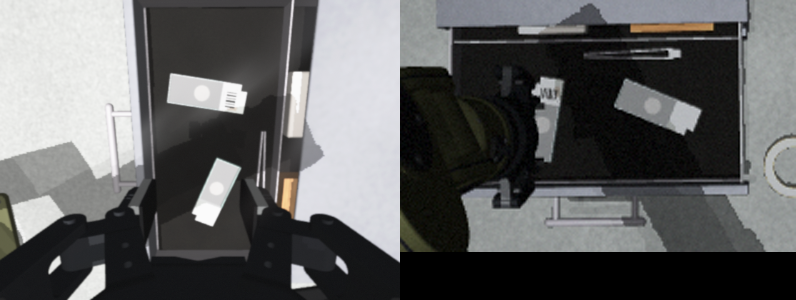

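The wrist view shows slide A at about (205,93), with its barcode and its notch at the upper right when the frosted end points right, so it is label up. Slide B, at (217,190), has no barcode. Next I'll measure A from both views.

```bash
python3 - <<'E'
from h import *
w=np.load("w2.npz"); w=(w["K"],w["R"],w["t"]); ct=cam("top")
im=cv2.imread("pics/w2.png",0); t=cv2.imread("pics/top2.png",0)
def box(g,r,th):
    x0,y0,x1,y1=r; m=(g[y0:y1,x0:x1]>th).astype(np.uint8)
    m=cv2.morphologyEx(m,cv2.MORPH_CLOSE,np.ones((7,7)))
    cs=max(cv2.findContours(m,0,2)[0],key=cv2.contourArea)+np.array([x0,y0])
    b=cv2.minAreaRect(cs); return cs,cv2.boxPoints(b),b
cs,b,r=box(im,(222,90,360,170),110); print(r,b.round(1))
for z in(84,91): print(z,[onz(w,p,z)[:2].round(1) for p in b])
P=np.array([onz(w,p,89)[:2] for p in b]); print("centre",P.mean(0),[np.linalg.norm(P[i]-P[i-1]).round(1) for i in range(4)])
print("approx",[ (p.ravel(),onz(w,p.ravel(),91)[:2].round(1)) for p in cv2.approxPolyDP(cs,4,True)])
m=cv2.moments(cs); print("cnt area centroid",m["m10"]/m["m00"],m["m01"]/m["m00"])
cv2.imwrite("pics/c2.png",np.hstack([cv2.resize(im[80:180,210:370],None,fx=2.5,fy=2.5,interpolation=2),cv2.resize(t[220:320,140:300],None,fx=2.5,fy=2.5,interpolation=2)]))
E
```

```text
((289.6200866699219, 131.08535766601562), (111.70108032226562, 42.752506256103516), 8.841814994812012) [[231.1 143.6]
 [237.7 101.4]
 [348.1 118.5]
 [341.5 160.8]]
84 [array([436.6, 281.7]), array([445.4, 323.7]), array([557.6, 305.2]), array([552.3, 262. ])]
91 [array([437.5, 282.2]), array([446.1, 323.5]), array([556.2, 305.3]), array([551., 263.])]
centre [497.78805603 293.39787218] [np.float64(115.7), np.float64(42.3), np.float64(112.2), np.float64(42.9)]
approx [(array([238, 103], dtype=int32), array([446.3, 321.9])), (array([235, 144], dtype=int32), array([441.5, 281.8])), (array([340, 158], dtype=int32), array([549.4, 265.9])), (array([346, 129], dtype=int32), array([554.5, 295.1])), (array([337, 117], dtype=int32), array([545., 307.]))]
cnt area centroid 288.66120157632537 131.03505836865193
```

View pics/c2.png

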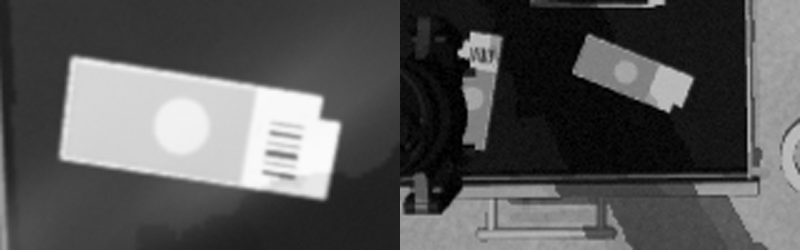

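Slide A is centred at about (498.5,293.5) with its frosted end at yaw −8.8°. I'll grasp 22 mm back from its centre, around (477,297), with the tool yawed to 171°, and go above it first.

Emit:
move_arm(
  hand=[0.62,0.62,0.62,0.62,0.62,0.62,0.62,0.62],
  delta_pos=[
    [-0.0005,0.0045,-0.01],
    [-0.0005,0.0045,-0.01],
    [-0.0005,0.0045,-0.01],
    [-0.0005,0.0045,-0.01],
    [-0.0005,0.0045,-0.01],
    [-0.0005,0.0045,-0.01],
    [-0.0005,0.0045,-0.01],
    [-0.0005,0.0045,-0.01],
  ],
  dr=[
    [0,0,6.83],
    [0,0,6.83],
    [0,0,6.83],
    [0,0,6.83],
    [0,0,6.83],
    [0,0,6.83],
    [0,0,6.83],
    [0,0,6.83],
  ],
)

```text
time_s: 6.58
tool_pos: [479.5, 281.4, 245.9]
tool_rot: [-0.966, -2.989, 0.0]
ft_force: [-0.5, 0.1, -0.7]
gripper_width: 52.7
gripper_force: 0.0
```

Emit:
move_arm(
  hand=[0.62,0.62,0.62,0.62,0.62,0.62],
  delta_pos=[
    [-0.0005,0.004,-0.01],
    [-0.0005,0.004,-0.01],
    [-0.0005,0.004,-0.01],
    [-0.0005,0.004,-0.01],
    [0,0,0],
    [0,0,0],
  ],
  dr=[
    [0,0,6.83],
    [0,0,6.83],
    [0,0,6.83],
    [0,0,6.83],
    [0,0,0],
    [0,0,0],
  ],
)

```text
time_s: 7.08
tool_pos: [477.4, 297.0, 206.0]
tool_rot: [-0.246, -3.131, 0.002]
ft_force: [-0.2, -0.9, -0.1]
gripper_width: 52.8
gripper_force: 0.0
```

```bash
python3 - <<'E'
from h import *
w=np.load("w2.npz"); w=(w["K"],w["R"],w["t"]); ct=cam("top")
for a,b in[((180,234.4),(340.4,159.6)),((175.2,280),(234,143.6))]: print(tri(ct,a,w,b))
o=env.get_obs(); print(o["tool_pos"],o["tool_rot"],o["joint_pos"].round(2),o["gripper_width"],env.finger_overhang)
c=cam("wrist"); im=env.read_camera("wrist"); np.savez("w3.npz",K=c[0],R=c[1],t=c[2])
for p in[(447,322),(440.5,282),(550,265),(498.5,293.5)]: q=proj(c,(*p,91)); cv2.circle(im,tuple(int(v) for v in q),3,(0,0,255),1); print(q.round(1))
cv2.imwrite("pics/w3.png",im)
E
```

```text
(array([546.38223817, 264.67466256,  99.56184754]), np.float64(4.050309348736678))
(array([437.11611803, 281.30842091,  76.53264284]), np.float64(3.0819899904065435))
[477.39821264 297.00479425 205.99710214] [-2.45872216e-01 -3.13066260e+00  1.67742004e-03] [ 0.56  0.35 -0.13  1.1  -0.    0.71] 52.82300289159807 19.0
[305.4 160.2]
[246.7 160. ]
[250.5 303.4]
[276.4 235.9]
```

View pics/w3.png

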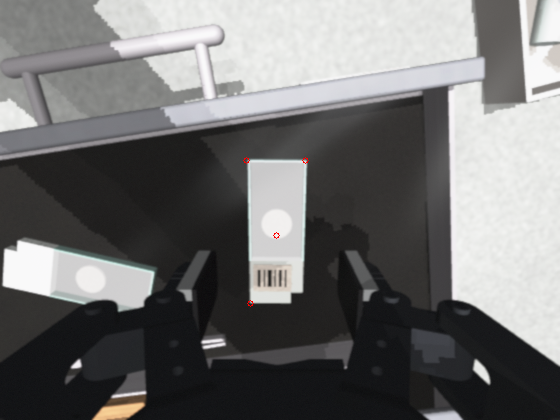

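The slide is label up, and its corners match the prediction to within 1 px at z 91, which confirms the height. It is centred and aligned between the jaws, so I'll descend.

Emit:
move_arm(
  hand=[0.58,0.58,0.58,0.58,0.58,0.58,0.58,0.58],
  delta_pos=[
    [0,0,-0.02],
    [0,0,-0.02],
    [0,0,-0.02],
    [0,0,-0.02],
    [0,0,-0.01],
    [0,0,-0.006],
    [0,0,0],
    [0,0,0],
  ],
  dr=[
    [0,0,0],
    [0,0,0],
    [0,0,0],
    [0,0,0],
    [0,0,0],
    [0,0,0],
    [0,0,0],
    [0,0,0],
  ],
)

```text
time_s: 7.8
tool_pos: [479.0, 297.5, 111.1]
tool_rot: [0.243, 3.131, 0.001]
ft_force: [0.7, -0.1, -0.4]
gripper_width: 49.5
gripper_force: 0.0
```

Emit:
move_arm(
  hand=[0.58,0.58,0.58],
  delta_pos=[
    [0,0,-0.002],
    [0,0,0],
    [0,0,0],
  ],
  dr=[
    [0,0,0],
    [0,0,0],
    [0,0,0],
  ],
)

```text
time_s: 8.05
tool_pos: [479.0, 297.7, 109.1]
tool_rot: [0.242, 3.131, 0.001]
ft_force: [0.8, 0.5, -0.2]
gripper_width: 49.7
gripper_force: 0.0
```

Emit:
move_arm(
  hand=[0.56,0.56,0.56,0.56],
  delta_pos=[
    [0,0,-0.002],
    [0,0,-0.001],
    [0,0,0],
    [0,0,0],
  ],
  dr=[
    [0,0,0],
    [0,0,0],
    [0,0,0],
    [0,0,0],
  ],
)

```text
time_s: 8.38
tool_pos: [478.4, 297.3, 105.2]
tool_rot: [-0.242, -3.132, 0.0]
ft_force: [0.6, 0.4, 0.5]
gripper_width: 47.7
gripper_force: 0.0
```

Emit:
move_arm(
  hand=[0.54,0.54,0.54],
  delta_pos=[
    [0,0,-0.0015],
    [0,0,0],
    [0,0,0],
  ],
  dr=[
    [0,0,0],
    [0,0,0],
    [0,0,0],
  ],
)

```text
time_s: 8.63
tool_pos: [478.4, 297.3, 103.7]
tool_rot: [-0.242, -3.132, 0.0]
ft_force: [0.4, -0.1, -0.5]
gripper_width: 46.1
gripper_force: 0.0
```

Emit:
move_arm(
  hand=[0.52,0.52,0.52],
  delta_pos=[
    [0,0,-0.0015],
    [0,0,0],
    [0,0,0],
  ],
  dr=[
    [0,0,0],
    [0,0,0],
    [0,0,0],
  ],
)

```text
time_s: 8.88
tool_pos: [478.4, 297.3, 102.2]
tool_rot: [-0.242, -3.132, 0.0]
ft_force: [0.1, -0.0, -0.1]
gripper_width: 44.5
gripper_force: 0.0
```

Emit:
move_arm(
  hand=[0.52,0.52,0.52],
  delta_pos=[
    [0,0,-0.0015],
    [0,0,0],
    [0,0,0],
  ],
  dr=[
    [0,0,0],
    [0,0,0],
    [0,0,0],
  ],
)

```text
time_s: 9.13
tool_pos: [478.6, 297.5, 100.9]
tool_rot: [0.242, 3.132, 0.0]
ft_force: [1.1, 0.4, 1.4]
gripper_width: 44.2
gripper_force: 0.5
```

Emit:
move_arm(
  hand=[0.52,0.4,0.4,0.4,0.4,0.4],
  delta_pos=[
    [0,0,0.0015],
    [0,0,0],
    [0,0,0],
    [0,0,0],
    [0,0,0],
    [0,0,0],
  ],
  dr=[
    [0,0,0],
    [0,0,0],
    [0,0,0],
    [0,0,0],
    [0,0,0],
    [0,0,0],
  ],
  force=40,
)

```text
time_s: 9.63
tool_pos: [478.6, 297.4, 102.7]
tool_rot: [0.242, 3.132, 0.0]
ft_force: [-0.6, -1.0, 5.6]
gripper_width: 38.8
gripper_force: 40.7
```

Gripped at 38.8 mm with 40 N. I'll lift it straight up, then check.

Emit:
move_arm(
  hand=[0.3,0.3,0.3,0.3,0.3,0.3,0.3,0.3],
  delta_pos=[
    [0,0,0.005],
    [0,0,0.01],
    [0,0,0.015],
    [0,0,0.02],
    [0,0,0.02],
    [0,0,0.02],
    [0,0,0.01],
    [0,0,0],
  ],
  dr=[
    [0,0,0],
    [0,0,0],
    [0,0,0],
    [0,0,0],
    [0,0,0],
    [0,0,0],
    [0,0,0],
    [0,0,0],
  ],
)

```text
time_s: 10.3
tool_pos: [479.9, 298.3, 205.1]
tool_rot: [0.242, 3.128, 0.005]
ft_force: [-0.3, -0.1, -1.0]
gripper_width: 38.4
gripper_force: 40.3
```

```bash
python3 - <<'E'
from h import *
o=env.get_obs(); print(o["tool_pos"],o["tool_rot"],o["gripper_width"],o["gripper_force"],o["ft_force"])
t=env.read_camera("top"); im=env.read_camera("wrist"); cv2.imwrite("pics/top4.png",t); cv2.imwrite("pics/w4.png",im)
c=cam("wrist"); np.savez("w4.npz",K=c[0],R=c[1],t=c[2])
a=cv2.resize(t[120:270,310:440],(390,450),interpolation=cv2.INTER_CUBIC)
b=cv2.resize(im[120:380,170:390],(390,450)); cv2.imwrite("pics/c4.png",np.hstack([b,a]))
E
```

```text
[479.90489754 298.2757409  205.11049581] [0.24198067 3.1281433  0.00482591] 38.43928211977102 40.33123970031738 [-0.34392283 -0.06239533 -0.96819312]
```

View pics/c4.png

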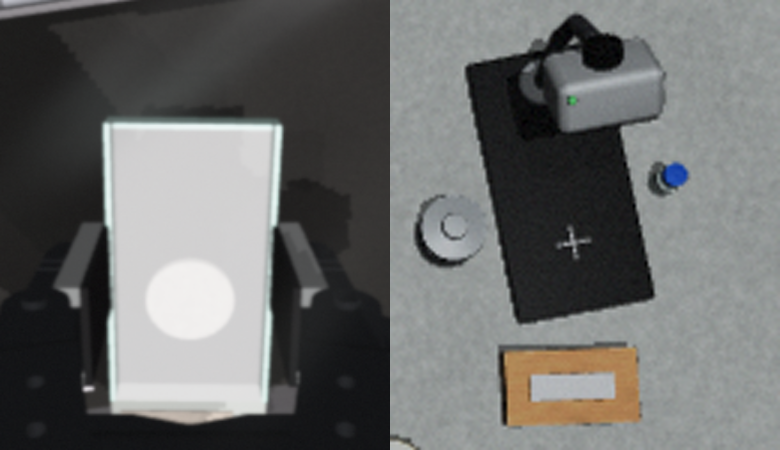

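The slide is held by its clear part, square in the jaws. In the top view the cross is at (371.3,200.7) and the plate corners are at (335.7,141), (353.3,227.7) and (398,219).

```bash
python3 - <<'E'
from h import *
ct,cs=cam("top"),cam("scene")
g=cv2.imread("pics/top4.png",0)
m=(cv2.GaussianBlur(g,(3,3),0)[130:235,325:405]<62).astype(np.uint8)
m=cv2.morphologyEx(m,cv2.MORPH_CLOSE,np.ones((5,5)))
k=max(cv2.findContours(m,0,2)[0],key=cv2.contourArea); print(cv2.minAreaRect(k), cv2.approxPolyDP(k+np.array([325,130]),4,True).reshape(-1,2).tolist())
A,B,C,X=[onz(ct,p,10) for p in[(335.7,141),(353.3,227.7),(398,219),(371.3,200.7)]]
print(A,B,C,X)
ax=A-B; bx=C-B; print("yaw long",np.degrees(np.arctan2(ax[1],ax[0])),np.linalg.norm(ax),"yaw short",np.degrees(np.arctan2(bx[1],bx[0]))+90,np.linalg.norm(bx))
mid=(B+C)/2; v=X-mid; print("from front",np.linalg.norm(v),np.degrees(np.arctan2(v[1],v[0])))
# scene check of cross
print("cross in scene",proj(cs,X))
w=np.load("w4.npz"); w=(w["K"],w["R"],w["t"])
o=env.get_obs(); Rm=R.from_rotvec(o["tool_rot"]).as_matrix(); T=np.array(o["tool_pos"])
print("tool axes",Rm.round(4).tolist())
for z in(191,193.4,196):
    print(z,[onz(w,p,z)[:2].round(1) for p in[(229.2,190.5),(329,190.5)]])
E
```

```text
((43.19622802734375, 46.71320343017578), (93.37285614013672, 52.706520080566406), 79.3803482055664) [[385, 130], [364, 130], [359, 137], [336, 142], [353, 226], [397, 218], [386, 161], [368, 164], [362, 144], [367, 136], [386, 141]]
[ 780.03493838 -123.16914726   10.        ] [ 554.03318711 -160.40670699   10.        ] [ 573.43656211 -274.75412704   10.        ] [ 622.08603686 -208.86837513   10.        ]
yaw long 9.356371032636618 229.0489629552928 yaw short 9.630665375284309 115.98199616135203
from front 58.99794750721632 8.49174202994045
cross in scene [176.84648695 284.21346197]
tool axes [[-0.9881, 0.1538, 0.0], [0.1538, 0.9881, 0.0001], [0.0, 0.0001, -1.0]]
191 [array([440.6, 284.4]), array([446.8, 323.7])]
193.4 [array([440.2, 284.8]), array([446.2, 323.4])]
196 [array([439.7, 285.2]), array([445.6, 323.1])]
```

Emit:
move_arm(
  hand=[0.3,0.3,0.3,0.3,0.3,0.3,0.3,0.3],
  delta_pos=[
    [0,-0.012,0],
    [0,-0.024,0],
    [0,-0.03,0],
    [0,-0.03,0],
    [0,-0.03,0],
    [0,-0.03,0],
    [0,-0.03,0],
    [0,-0.03,0],
  ],
  dr=[
    [0,0,0],
    [0,0,0],
    [0,0,0],
    [0,0,0],
    [0,0,2.3],
    [0,0,2.3],
    [0,0,2.3],
    [0,0,2.3],
  ],
)

```text
time_s: 11.07
tool_pos: [476.7, 79.0, 200.8]
tool_rot: [0.013, -3.138, 0.002]
ft_force: [0.8, 0.2, -1.2]
gripper_width: 38.8
gripper_force: 40.4
```

Emit:
move_arm(
  hand=[0.3,0.3,0.3,0.3,0.3,0.3,0.3,0.3],
  delta_pos=[
    [0,-0.03,0],
    [0,-0.03,0],
    [0,-0.03,0],
    [0,-0.03,0],
    [0,-0.03,0],
    [0,-0.03,0],
    [0,-0.03,0],
    [0,-0.03,0],
  ],
  dr=[
    [0,0,2.3],
    [0,0,2.3],
    [0,0,2.3],
    [0,0,2.3],
    [0,0,0],
    [0,0,0],
    [0,0,0],
    [0,0,0],
  ],
)

```text
time_s: 11.73
tool_pos: [476.4, -160.3, 200.8]
tool_rot: [0.261, -3.128, -0.001]
ft_force: [0.9, -0.6, -2.1]
gripper_width: 38.8
gripper_force: 40.4
```

Emit:
move_arm(
  hand=[0.3,0.3,0.3,0.3,0.3,0.3],
  delta_pos=[
    [0,-0.025,-0.008],
    [0,-0.015,-0.015],
    [0,-0.005,-0.015],
    [0,0,-0.015],
    [0,0,0],
    [0,0,0],
  ],
  dr=[
    [0,0,0],
    [0,0,0],
    [0,0,0],
    [0,0,0],
    [0,0,0],
    [0,0,0],
  ],
)

```text
time_s: 12.23
tool_pos: [476.1, -203.4, 147.6]
tool_rot: [0.26, -3.126, -0.003]
ft_force: [-0.7, -0.8, -0.8]
gripper_width: 38.7
gripper_force: 40.5
```

Emit:
move_arm(
  hand=[0.3,0.3,0.3,0.3,0.3,0.3,0.3,0.3],
  delta_pos=[
    [0.01,-0.002,0.002],
    [0.018,-0.003,0.002],
    [0.018,-0.003,0],
    [0.018,-0.003,0],
    [0.018,-0.002,0],
    [0.0125,-0.001,0],
    [0,0,0],
    [0,0,0],
  ],
  dr=[
    [0,0,0],
    [0,0,0],
    [0,0,0],
    [0,0,0],
    [0,0,0],
    [0,0,0],
    [0,0,0],
    [0,0,0],
  ],
)

```text
time_s: 12.9
tool_pos: [573.2, -217.4, 153.7]
tool_rot: [0.263, -3.131, 0.0]
ft_force: [0.1, -0.4, -1.1]
gripper_width: 38.7
gripper_force: 40.5
```

```bash
python3 - <<'E'
from h import *
o=env.get_obs(); print(o["tool_pos"],o["tool_rot"],o["gripper_width"],o["gripper_force"],o["ft_force"])
s=env.read_camera("scene"); t=env.read_camera("top"); cv2.imwrite("pics/s5.png",s); cv2.imwrite("pics/top5.png",t)
cs,ct=cam("scene"),cam("top"); Rm=R.from_rotvec(o["tool_rot"]).as_matrix(); T=np.array(o["tool_pos"])
L=T+np.array([51.3,8.6,-11.7]); print("label est",L,proj(cs,L),proj(ct,L))
print("spot",proj(cs,(622,-209,140)),proj(ct,(622,-209,140)))
a=cv2.resize(s[200:350,100:260],(400,375),interpolation=2); b=cv2.resize(t[130:280,310:470],(400,375),interpolation=2)
cv2.imwrite("pics/c5.png",np.hstack([a,b]))
E
```

```text
[ 573.15773811 -217.4128595   153.68198742] [ 2.63122570e-01 -3.13053444e+00  4.56720152e-04] 38.74495146459062 40.49051284790039 [ 0.07766448 -0.44148707 -1.13055261]
label est [ 624.45773811 -208.8128595   141.98198742] [163.17904208 253.04320421] [381.58167072 193.75480408]
spot [163.03856209 252.55504162] [381.53448565 194.92318149]
```

View pics/c5.png

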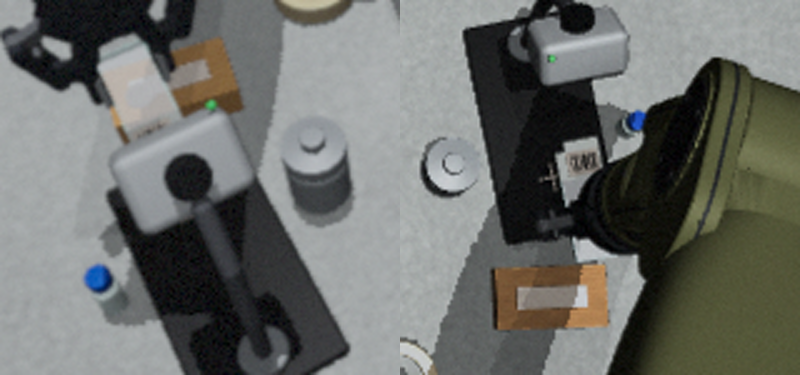

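The label shows at about (383,195) in the top view, with the spot at (381.5,195), so it is within about 4 mm. The slide is parallel to the plate, clear of the reader, and nothing else has moved, so I'll hand in.

```bash
python3 -c "
from rig import env
print(env.hand_in())"
```

```text
the job is handed in; nothing more can be done
None
```

I handed the job in at about 13 s, with the label-up slide held level and label up by its clear end, its frosted end towards the post and the label about 4 mm from the reading spot by the top camera; the face-down slide stayed in the drawer, and the hand-in returned no verdict.

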